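Select the cross pattern on the paper embosser

ROBOT

A 6-joint arm with a two-finger parallel gripper is mounted at the origin on the work surface. World frame = base frame: x ahead of the robot, y to its left, z up, the work surface at z = 0. Lengths are in m, angles in rad, forces in N, time in s.
With the tool pointing down it reaches from about 0.35 to 0.975 m from the base axis. Payload 4.9 kg.
Tool frame: the origin (TCP) lies between the finger pads; the fingertips stand 19 mm ahead of it and the grasp point (between the pads) is the TCP; z points along the fingers, y is the direction in which the jaws open and shut (so a half turn about z gives the same grasp; the last joint's range is limited). The gripper opens to 85 mm and grips with 20 to 120 N. Pads are 22 mm wide; open, the fingers measure 114 mm over their backs; the gripper's body (76 mm by 85 mm) begins 54 mm behind the grasp point. The pads swing forward as they close: fully open they stand 13 mm farther back than shut.
Start: joints at [-1.386, 0.053, 1.613, -0, 1.476, -0.119], TCP at [0.187, -0.596, 0.25] pointing down, gripper open.
Joint ranges: [-3.01, 3.01], [-1.01, 2.22], [0.06, 2.58], [-1.02, 4.17], [0.09, 2.62], [-3.14, 3.14]. Speed limits (rad/s): [2.57, 2.57, 3.14, 3.14, 3.14, 3.14].

INTERFACE

Orientations are given as a unit quaternion [w, x, y, z].
In Python, from plant import state, grab_frame, calibration, job_done gives the robot as it stands. The module is installed in compiled form; this text tells all that it offers.
- The arm moves only by the tool servo_tool, never from a script. Its argument "deltas" is a list that holds one entry, the list of rows, each a list of 5 numbers: the finger opening in mm, from 0 to 85.4, then the shift along the world's x, y, z in mm, then the turn about the world's z in units of 6 degrees (1.0 is 6 degrees). A call has 1 to 5 rows; each row is the pose to reach, as a shift and turn from the pose commanded when the call began; what a row does not reach only later rows make up. A row lasts 1/8 s, in which the tool goes at most 62.5 mm and 10.7 degrees, less where a joint would pass 70% of its speed; a pose out of reach is approached as far as the arm can. A call with a gripper value outside its range is refused whole. The fingers move at their own pace and stop on an object; the grip force is fixed at half the most. Time passes only in rows, so rows that repeat a pose let the fingers close. It gives the time, the measured TCP pose, the force and the opening at its end, in the units of the state.
- state(): the state, without advancing time (a new reading comes with each control period).
- grab_frame(name): name is "side" or "top"; returns the picture (420x560x3 uint8, red, green, blue); there is no depth.
- calibration(name): a dict with "intrinsics" (3x3 intrinsics, pixels), "world_from_camera" (4x4, takes a point from camera to world coordinates). Camera axes: x right, y down, z forward; pixel columns grow to the right and rows downward; lengths in m; the calibration is good to about 2 mm. A picture is of the moment at which its call begins. calibration takes no time and is no camera call.
- job_done(): hands the job in, once; it reports no verdict.
The state is a dict: "time": time; "joint_pos": joint angles; "joint_vel": joint speeds; "joint_efforts": joint torques, N m; "tool_pos": TCP position; "tool_rot": TCP orientation; "contact_force": force on the tool from outside, world axes, zero at the start; "ft_torque": the same for the moment, N m; "gripper_width": opening from 0.0 (shut) to 1.0 (fully open).
Only numpy, scipy, OpenCV 4.12 (cv2) and the standard library are available. Lean on these libraries where they do the work, as an engineer would, in place of code of your own. Each camera call takes 0.05 s, during which the arm holds its last target.

TASK

Set the paper embosser to the cross pattern: push its selector lever with the fingertips, without pinching it, through the shift gate and fully home into the slot beside the raised cross badge, then let go of it. Do not force the lever or put it into another pattern's slot on the way, and leave the other things on the table and the machine standing where they are.

Things in the scene. Friction and masses are not known exactly. Their poses are not given: they have to be found in the camera images.
- machine: Grey tabletop paper embosser, fixed. Housing 220 (x) x 340 (y) mm, flat top plate at height 110 mm; two rollers, cheeks (106 mm high) and an outfeed shelf on its far side reach x = +278 mm. Origin on the table under the centre of the shift gate; own x along the gate's rails, away from the robot, y across them to the left, z up.
- gate (a point): Centre of the shift gate, on the plate's top; axes as the machine's. The gate is a slot through the 12 mm plate: three rails along x, 15 mm wide, at y = -32, 0, +32 mm, each from x = -35 to +35 mm, joined only by a cross slot 18 mm wide at x = 0. Tongues between rails have rounded noses. The ends of the two outer rails are the four pattern slots; the middle rail is idle.
- knob: Selector lever: black ball, 28 mm across (origin at its centre, 160 mm above the table when upright), on a 10 mm stem. It tilts both ways about a pivot 150 mm below the ball, over machine's origin, so the ball moves 1.5 times as far as the stem in the gate. Needs about 2 N at the ball (35 N is too much), stays where left, starts anywhere along the middle rail. Gate walls stop it.
- along (a joint): Lean of the lever along the rails, rad: 0 = in line with the cross slot, positive = towards the machine's +x (away from the robot); about +0.29 or -0.29 at the far or near rail end, fully home.
- across (a joint): Lean of the lever across the rails, rad: 0 = middle rail, about +0.31 in the left (+y) outer rail, about -0.31 in the right one.
- mark_cross: Raised black badge, 3 mm high, on the machine's top plate: a plus-shaped cross of two equal 34 x 9 mm bars. Beside one of the four pattern slots, at x = +36 or -36, y = +88 or -88 mm in the machine's frame (which corner varies). It names the slot at that end of the outer rail next to it. Origin at its centre, on the plate.
- mark_bar: Raised black badge, 3 mm high, on the machine's top plate: a single straight bar, 34 x 10 mm. Beside one of the four pattern slots, at x = +36 or -36, y = +88 or -88 mm in the machine's frame (which corner varies). It names the slot at that end of the outer rail next to it. Origin at its centre, on the plate.
- mark_ring: Raised black badge, 3 mm high, on the machine's top plate: a ring (open in the middle), about 33 mm across. Beside one of the four pattern slots, at x = +36 or -36, y = +88 or -88 mm in the machine's frame (which corner varies). It names the slot at that end of the outer rail next to it. Origin at its centre, on the plate.
- mark_triangle: Raised black badge, 3 mm high, on the machine's top plate: an open triangle outline, sides about 33 mm. Beside one of the four pattern slots, at x = +36 or -36, y = +88 or -88 mm in the machine's frame (which corner varies). It names the slot at that end of the outer rail next to it. Origin at its centre, on the plate.
- spool: Bystander: white-flanged ribbon reel, 42 mm across, 28 mm high, standing on the machine's top near its left (+y) edge; origin at the centre of its underside.
- gluestick: Bystander: upright glue stick, 24 mm across, 56 mm high, standing on the machine's top near its right (-y) edge; origin at the centre of its underside.
- gift_a: Bystander: wrapped box 110 x 80 x 50 mm (bow to 66 mm) on the table left of the machine; origin at the centre of its underside.
- gift_b: Bystander: wrapped box 70 x 70 x 60 mm (bow to 76 mm) on the table right of the machine; origin at the centre of its underside.
- tape: Bystander: flat roll of tape, 100 mm across, 18 mm high, on the table left of the machine; origin at the centre of its underside.
- punch: Bystander: red and steel hand punch lying on the table right of the machine, about 150 x 40 x 16 mm; origin under its handles.
- crayon: Bystander: square wooden crayon, 90 x 11 x 11 mm, on the table in front of the machine's right corner; origin at the centre of its underside.

How it is judged:
At the end, for the whole second after the job is handed in: The lever stands in the slot beside the cross badge (ball within 60 mm of the badge's centre, seen from above), fully home (leaning at least 0.25 rad along the rail, within about 5 mm of the rail's end) and at rest (horizontal distance between knob and mark_cross below 0.06 m and (value of joint along above 0.25 rad or value of joint along below -0.25 rad) and linear speed of knob below 0.01 m/s); the robot touches nothing.
It fails at once if the lever is forced: a push or squeeze of more than 35 N (contact force between any of the fingers, the arm and knob above 35 N).
It fails at once if the lever is put fully home into another pattern's slot ((horizontal distance between knob and mark_bar below 0.06 m or horizontal distance between knob and mark_ring below 0.06 m or horizontal distance between knob and mark_triangle below 0.06 m) and (value of joint along above 0.25 rad or value of joint along below -0.25 rad)).
It fails at once if a bystander is moved more than 20 mm, or lifted (distance of any of spool, gluestick, gift_a, gift_b, tape, punch, crayon from where it was at the start of the episode above 0.02 m).
It also fails if it takes over 58 s, if anything falls off the work surface, if the arm or the gripper's body presses on something with over 40 N, if the wrist force passes 120 N, or if a joint passes its speed limit or range.

## Working session

There is one attempt and no reset: what is moved stays moved. The work goes in short steps, Python scripts to look and compute and a tool call to move; the robot and the scene stay as the last step left them, time stands still between calls to the robot, and variables do not carry over. Pictures are saved under pics/ and viewed, and the job is handed in when it is done.

Besides the shell and the picture viewer there is one more tool, called after "Emit:" in YAML: its name, and indented under it one key for each argument. servo_tool: Moves the arm, as the interface text tells. Its arguments: {"type":"object","properties":{"deltas":{"type":"array","items":{"type":"array","items":{"type":"array","items":{"type":"number"}}}}},"required":["deltas"]}

```bash
mkdir -p pics
python3 - <<'E'
from plant import *
import cv2
for n in("side","top"):
    f=grab_frame(n); cv2.imwrite(f"pics/{n}0.png",f[:,:,::-1]); c=calibration(n); print(n,c["intrinsics"],c["world_from_camera"])
s=state();print(s["time"],s["tool_pos"],s["tool_rot"],s["gripper_width"])
E
```

```text
side [[511.7838767    0.         274.43497978]
 [  0.         511.7838767  217.05497127]
 [  0.           0.           1.        ]] [[-0.72910202 -0.33341226  0.59770102 -0.10764253]
 [-0.68411425  0.38049025 -0.62226591  0.70894781]
 [-0.01994832 -0.86259112 -0.50550829  0.68891325]
 [ 0.          0.          0.          1.        ]]
top [[402.96621174   0.         275.5210946 ]
 [  0.         402.96621174 213.80973253]
 [  0.           0.           1.        ]] [[-0.00789248 -0.99948522  0.03109663  0.52769434]
 [-0.99990813  0.00754549 -0.01126015  0.04154975]
 [ 0.01101972 -0.03118264 -0.99945295  0.98774765]
 [ 0.          0.          0.          1.        ]]
0.1 [ 0.18687876 -0.59584667  0.24919517] [-9.22060752e-04  9.88484502e-01  1.51319323e-01 -2.46101546e-05] 1.0008044010086659
```

View pics/top0.png

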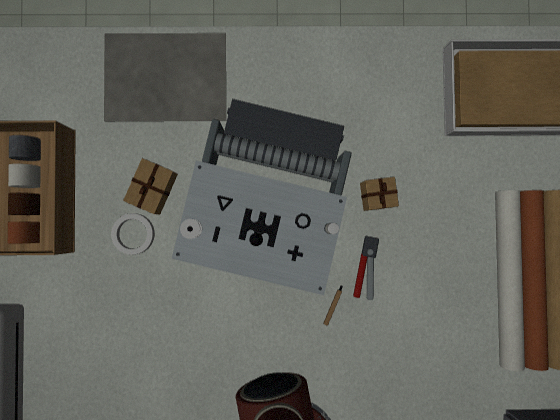

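View pics/side0.png

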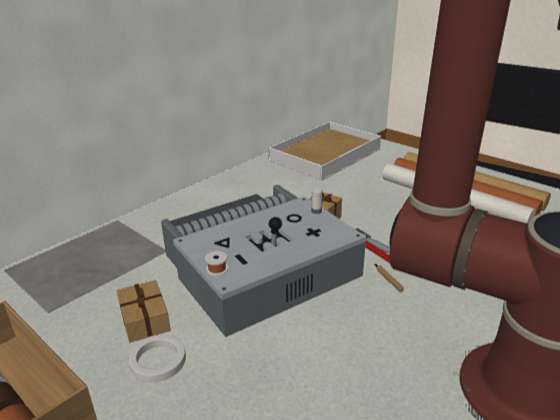

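Run:
```python
import cv2
f=cv2.imread("pics/top0.png")[150:300,165:365]; cv2.imwrite("pics/topc.png",cv2.resize(f,None,fx=4,fy=4,interpolation=cv2.INTER_CUBIC))
f=cv2.imread("pics/side0.png")[180:300,190:350]; cv2.imwrite("pics/sidec.png",cv2.resize(f,None,fx=5,fy=5,interpolation=cv2.INTER_CUBIC))
```

```text
(no output)
```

View pics/topc.png

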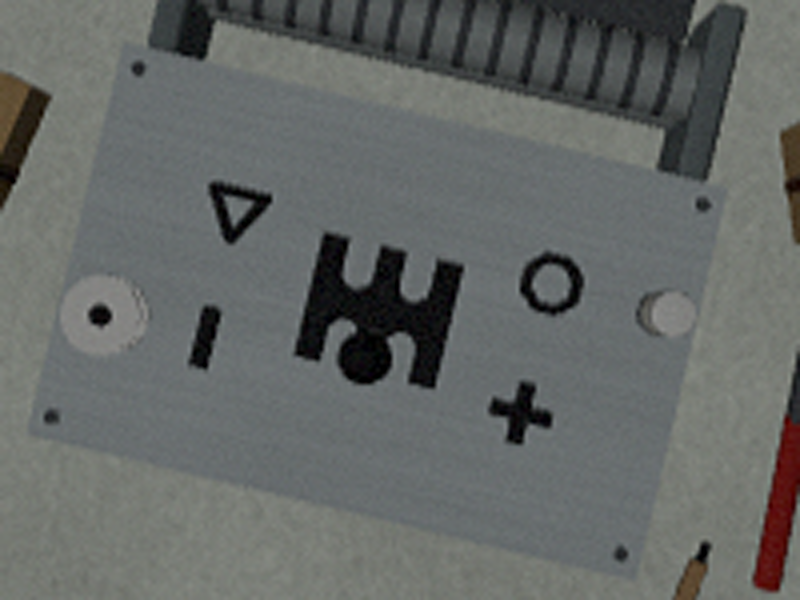

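View pics/sidec.png

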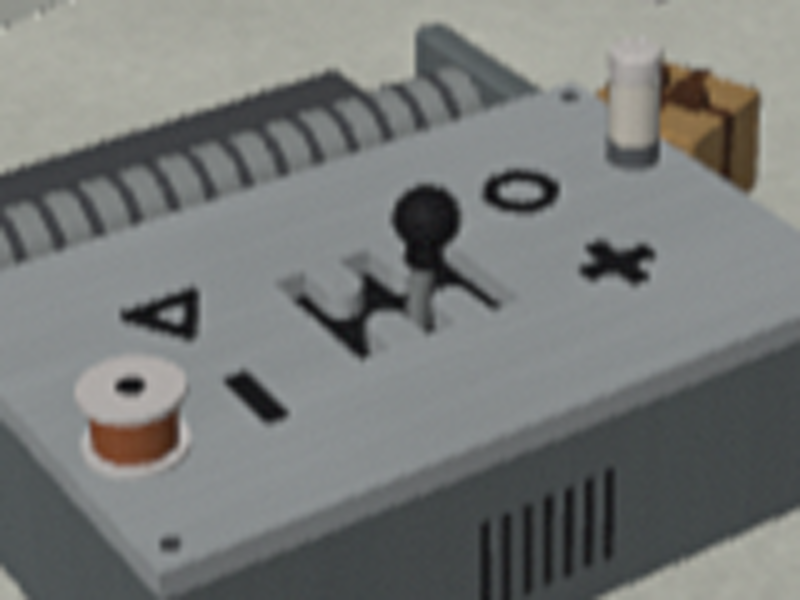

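```bash
cat > h.py <<'E'
from plant import *
import numpy as np
def ray(n,u,v):
    c=calibration(n);T=np.array(c["world_from_camera"]);d=np.linalg.inv(c["intrinsics"])@[u,v,1]
    return T[:3,3],T[:3,:3]@d
def atz(n,uv,z):
    o,d=ray(n,*uv);return o+d*(z-o[2])/d[2]
def tri(a,b):
    o1,d1=ray("top",*a);o2,d2=ray("side",*b)
    s=np.linalg.lstsq(np.c_[d1,-d2],o2-o1,rcond=None)[0]
    p,q=o1+d1*s[0],o2+d2*s[1];return (p+q)/2,np.linalg.norm(p-q)
tc=lambda x,y:(165+(x+.5)/4-.5,150+(y+.5)/4-.5)
sc=lambda x,y:(190+(x+.5)/5-.5,180+(y+.5)/5-.5)
E
python3 - <<'E'
from h import *
np.set_printoptions(precision=4,suppress=True)
T=dict(tri=(237,208),ring=(551,284),bar=(204,337),cross=(521,413));S=dict(tri=(168,312),ring=(521,191),bar=(256,397),cross=(618,262))
M=dict(tri=(36,88),ring=(36,-88),bar=(-36,88),cross=(-36,-88))
P=[]
for k in T:
    print(k,*tri(tc(*T[k]),sc(*S[k])),atz("top",tc(*T[k]),.113),atz("side",sc(*S[k]),.113)); P.append((atz("top",tc(*T[k]),.113)+atz("side",sc(*S[k]),.113))[:2]/2)
P=np.array(P);Q=np.array([M[k] for k in T])/1e3
z=P@[1,1j];q=Q@[1,1j];o=z.mean();r=(np.conj(q)*(z-o)).sum()/(abs(q)**2).sum()
th=np.angle(r);print("origin",o,"yaw",np.degrees(th),"scale",abs(r),abs(o+q*np.exp(1j*th)-z))
b,e=tri(tc(365,357),sc(426,215));print("ball",b,e)
w=(b[0]+1j*b[1]-o)*np.exp(-1j*th);print("ball in machine",w, "joint",np.arctan(w/ .15))
for n,x,y in [("gluemark",0,-130)]:pass
for n,px in (("spool",(103,315)),("glue",(672,314))):
    p=atz("top",tc(*px),.138 if n=="spool" else .166);print(n,p,(p[0]+1j*p[1]-o)*np.exp(-1j*th))
s=state();from scipy.spatial.transform import Rotation as R
print(R.from_quat(np.roll(s["tool_rot"],-1)).as_matrix())
E
```

```text
tri [0.5825 0.1439 0.1133] 0.0009137423918509672 [0.5822 0.1436 0.113 ] [0.5832 0.1439 0.113 ]
ring [ 0.5396 -0.0267  0.1123] 0.0002548915654657897 [ 0.5397 -0.0265  0.113 ] [ 0.5387 -0.0259  0.113 ]
bar [0.5123 0.1616 0.1126] 0.00038092929034861875 [0.5124 0.1617 0.113 ] [0.5117 0.1619 0.113 ]
cross [ 0.4698 -0.0096  0.112 ] 6.236052974677147e-05 [ 0.4699 -0.0096  0.113 ] [ 0.4688 -0.0085  0.113 ]
origin (0.5258478438470218+0.06757891180020521j) yaw -14.180320636300786 scale 0.9996819903932789 [0.0005 0.0003 0.0004 0.0001]
ball [0.5024 0.073  0.1597] 0.00020586563098158104
ball in machine (-0.024053936217450986-0.0004943204004999114j) joint (-0.1590074972567792-0.0032128604731480365j)
spool [0.5248 0.2113 0.138 ] (-0.03616829836897473+0.1390511468405013j)
glue [ 0.5231 -0.084   0.166 ] (0.03452587074578779-0.14766740967489303j)
[[ 0.9542  0.2992 -0.0003]
 [ 0.2992 -0.9542  0.0018]
 [ 0.0002 -0.0018 -1.    ]]
```

```bash
cat >> h.py <<'E'
O=0.52585+0.06758j;TH=np.radians(-14.18)
def w2m(p): return (p[0]+1j*p[1]-O)*np.exp(-1j*TH)*1e3
def m2w(x,y): return O+(x+1j*y)/1e3*np.exp(1j*TH)
def go(x,y,z):
    s=state();t=m2w(x,y);p=s["tool_pos"];print("t",s["time"],"dx dy dz mm",np.round([(t.real-p[0])*1e3,(t.imag-p[1])*1e3,z-p[2]*1e3],1),"at machine",w2m(p),p[2],"F",s["contact_force"],"g",s["gripper_width"])
E
python3 -c "
from h import *
go(-75,0,260)"
```

```text
t 0.1 dx dy dz mm [266.3 681.8  10.8] at machine (-166.1241517283741-726.2501103802972j) 0.24919516610601286 F [ 0.13887356 -0.42250316 -0.50789193] g 1.0008044010086659
```

Emit:
servo_tool:
  deltas:
    - [[0,20,50,10,-1],[0,40,100,10,-2],[0,60,150,10,-3],[0,80,200,10,-4],[0,100,250,10,-5.26]]

```text
time: 0.72
tool_pos: [0.2872, -0.3445, 0.2597]
tool_rot: [-0.0, 0.992, -0.125, -0.0]
contact_force: [1.6, -0.9, 1.0]
gripper_width: 0.001
```

Emit:
servo_tool:
  deltas:
    - [[0,20,52,0,0],[0,42,107,0,0],[0,64,160,0,0],[0,86,215,0,0],[0,100,250,0,0]]

```text
time: 1.35
tool_pos: [0.3872, -0.094, 0.2599]
tool_rot: [-0.0, 0.993, -0.122, 0.0]
contact_force: [0.6, -1.0, -0.0]
gripper_width: 0.002
```

```bash
python3 -c "
from h import *
go(-75,0,260)
from scipy.spatial.transform import Rotation as R
m=R.from_quat(np.roll(state()['tool_rot'],-1)).as_matrix();print(m,np.degrees(np.arctan2(m[1,0],m[0,0])))"
```

```text
t 1.35 dx dy dz mm [6.6e+01 1.8e+02 1.0e-01] at machine (-94.8844932564693-190.64746937011773j) 0.259947528640404 F [ 0.62498159 -0.97555371 -0.04083506] g 0.0024816142005546216
[[ 9.70134432e-01 -2.42567873e-01  1.05096655e-04]
 [-2.42567893e-01 -9.70134394e-01  2.73778716e-04]
 [ 3.55479588e-05 -2.91095234e-04 -9.99999957e-01]] -14.038149190382088
```

Emit:
servo_tool:
  deltas:
    - [[0,16,45,0,0],[0,33,90,0,0],[0,50,135,0,0],[0,66,180,0,0],[0,66,180,0,0]]

```text
time: 1.98
tool_pos: [0.4529, 0.086, 0.2596]
tool_rot: [-0.0, 0.993, -0.121, -0.001]
contact_force: [-0.0, -0.1, 0.5]
gripper_width: 0.001
```

Emit:
servo_tool:
  deltas:
    - [[0,0,0,-35,0],[0,0,0,-70,0],[0,0,0,-97,0],[0,0,0,-97,0]]

```text
time: 2.48
tool_pos: [0.4508, 0.0829, 0.1605]
tool_rot: [0.001, 0.992, -0.124, -0.003]
contact_force: [-0.3, -0.1, 0.1]
gripper_width: 0.001
```

```bash
cat > look.py <<'E'
import sys,cv2
from h import *
n=sys.argv[1]
a=grab_frame("top")[140:310,165:365,::-1];b=grab_frame("side")[150:320,180:380,::-1]
cv2.imwrite(f"pics/{n}.png",np.vstack([cv2.resize(x,None,fx=4 if 0 else 1.75*2,fy=1.75*2,interpolation=cv2.INTER_CUBIC)[:, :] for x in (a,)]) if 0 else np.hstack([cv2.resize(x,None,fx=2,fy=2,interpolation=cv2.INTER_CUBIC) for x in (a,b)]))
go(-75,0,163)
E
python3 look.py a1
```

```text
t 2.575 dx dy dz mm [-0.   2.8 -0.9] at machine (-74.30935327110463-2.7311635637863994j) 0.16393559435570598 F [ 0.52100109  0.80823189 -0.01975191] g 0.0009733819148014597
```

View pics/a1.png

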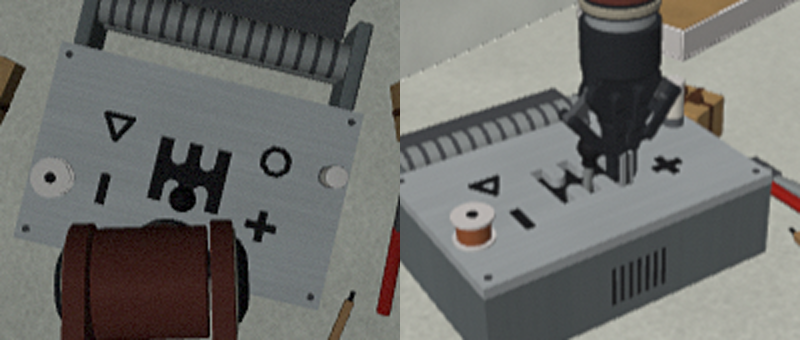

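Emit:
servo_tool:
  deltas:
    - [[0,10,0,0,0],[0,18,-2,0,0],[0,26,-4,0,0],[0,31,-5.5,0,0],[0,36,-7,0,0]]

```text
time: 3.2
tool_pos: [0.4891, 0.0766, 0.1633]
tool_rot: [-0.0, 0.992, -0.123, -0.0]
contact_force: [-2.6, 1.0, 1.2]
gripper_width: 0.0
```

```bash
python3 look.py a2
```

```text
t 3.3 dx dy dz mm [-36.1   9.4  -0.2] at machine (-37.66187034736401-0.28279015841759825j) 0.16321432995760035 F [-1.71241291  0.67010539  0.39076734] g 0.0004224383133001443
```

View pics/a2.png

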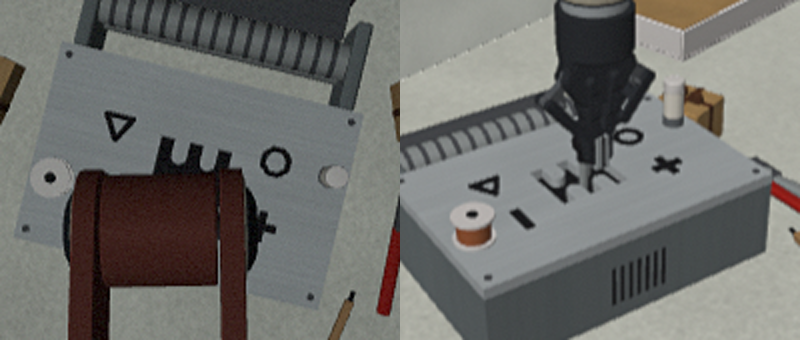

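Emit:
servo_tool:
  deltas:
    - [[0,6,-1.5,0,0],[0,11.5,-3,0,0],[0,11.5,-3,0,0]]

```text
time: 3.68
tool_pos: [0.5009, 0.0735, 0.1633]
tool_rot: [0.0, 0.992, -0.123, 0.0]
contact_force: [-0.5, 0.6, 0.1]
gripper_width: -0.001
```

Emit:
servo_tool:
  deltas:
    - [[0,-20,5,0,0],[0,-50,12,0,0],[0,-80,20,30,0],[0,-110,27,60,0],[0,-110,27,60,0]]

```text
time: 4.3
tool_pos: [0.3912, 0.1011, 0.2263]
tool_rot: [-0.001, 0.992, -0.123, 0.004]
contact_force: [0.1, 0.0, 0.4]
gripper_width: -0.001
```

```bash
cat > look2.py <<'E'
import sys,cv2
from h import *
n=sys.argv[1]
a=grab_frame("top")[150:300,165:365,::-1];b=grab_frame("side")[180:300,190:350,::-1]
cv2.imwrite(f"pics/{n}t.png",cv2.resize(a,None,fx=4,fy=4,interpolation=cv2.INTER_CUBIC))
cv2.imwrite(f"pics/{n}s.png",cv2.resize(b,None,fx=5,fy=5,interpolation=cv2.INTER_CUBIC))
go(0,40,163)
E
python3 look2.py b1
```

```text
t 4.4 dx dy dz mm [144.9   5.8 -60.3] at machine (-139.03251290397947-1.0993924175969616j) 0.2233245460718351 F [ 0.45366988  0.40679809 -0.39170648] g 0.0022312902266272
```

View pics/b1t.png

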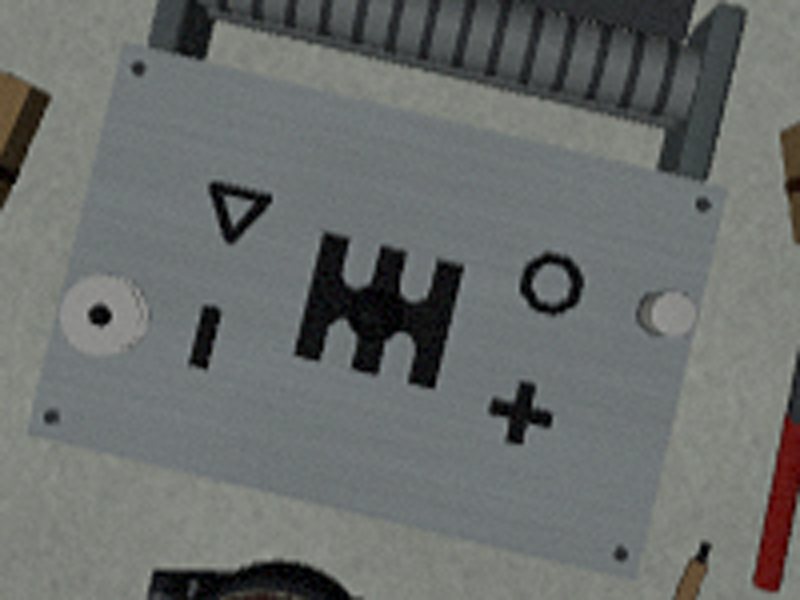

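View pics/b1s.png

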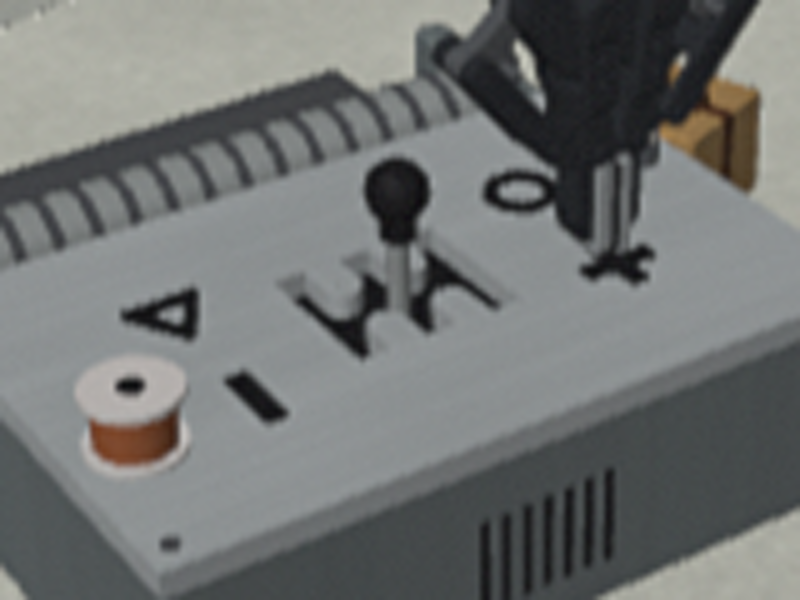

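```bash
python3 -c "
from h import *
p,e=tri(tc(378,313),sc(397,187));print(p,e,w2m(p))
go(0,65,223)"
```

```text
[0.52493502 0.06617145 0.16100869] 0.00029305053710766433 (-0.5420496116525046-1.5897774838345116j)
t 4.4 dx dy dz mm [151.   30.   -0.3] at machine (-139.03251290397947-1.0993924175969616j) 0.2233245460718351 F [ 0.45366988  0.40679809 -0.39170648] g 0.0022312902266272
```

```bash
python3 -c "
from h import *
go(0,55,223)"
```

```text
t 4.4 dx dy dz mm [148.5  20.3  -0.3] at machine (-139.03251290397947-1.0993924175969616j) 0.2233245460718351 F [ 0.45366988  0.40679809 -0.39170648] g 0.0022312902266272
```

Emit:
servo_tool:
  deltas:
    - [[0,20,45,0,0],[0,60,45,0,0],[0,110,35,0,0],[0,148,20,0,0],[0,148,20,0,0]]

```text
time: 5.03
tool_pos: [0.5401, 0.1192, 0.2205]
tool_rot: [0.001, 0.992, -0.124, -0.002]
contact_force: [-0.5, -0.1, 0.5]
gripper_width: 0.0
```

Emit:
servo_tool:
  deltas:
    - [[0,0,0,-30,0],[0,0,0,-60,0],[0,0,0,-60,0]]

```text
time: 5.4
tool_pos: [0.5355, 0.1205, 0.1589]
tool_rot: [0.001, 0.992, -0.123, -0.004]
contact_force: [-0.3, -0.2, -0.2]
gripper_width: 0.003
```

```bash
python3 -c "
from h import *
go(0,35,163);go(0,-18,163)"
```

```text
t 5.4 dx dy dz mm [ -1.1 -19.    4.1] at machine (-3.6201572398788517+53.6528321111989j) 0.15893366487823907 F [-0.28316772 -0.21770262 -0.18882235] g 0.0031685618523421503
t 5.4 dx dy dz mm [-14.  -70.4   4.1] at machine (-3.6201572398788517+53.6528321111989j) 0.15893366487823907 F [-0.28316772 -0.21770262 -0.18882235] g 0.0031685618523421503
```

Emit:
servo_tool:
  deltas:
    - [[0,-2.5,-10,0,0],[0,-5,-20,0,0],[0,-6.5,-26,0,0],[0,-8,-32,0,0],[0,-9.5,-38,0,0]]

```text
time: 6.02
tool_pos: [0.5294, 0.0824, 0.1641]
tool_rot: [-0.0, 0.992, -0.123, 0.001]
contact_force: [0.5, 2.1, 1.6]
gripper_width: -0.003
```

```bash
python3 look.py c1
```

```text
t 6.125 dx dy dz mm [-76.    3.8  -0.7] at machine (-0.43065239529568694+14.925380579499617j) 0.16365650163714557 F [0.59319677 2.1781855  0.52259097] g 0.00019813458729078933
```

View pics/c1.png

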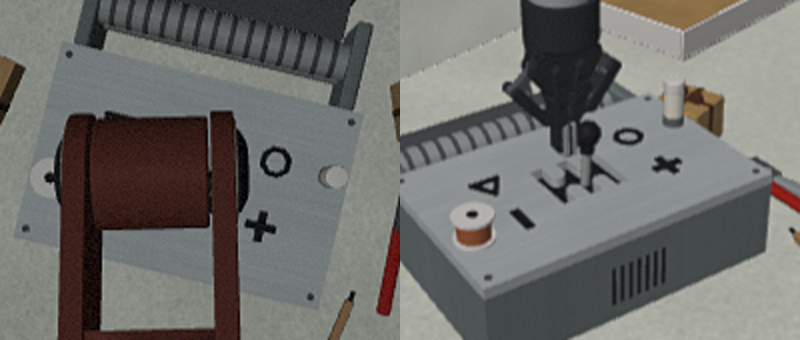

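```bash
python3 -c "
from h import *
for z in (.157,.159): print(w2m(atz('side',(275,216.3),z)))"
```

```text
(0.7812091798853806-16.73275674680589j)
(-2.1218469962160165-14.915269913699547j)
```

Emit:
servo_tool:
  deltas:
    - [[0,-2,-8,0,0],[0,-4,-16,0,0],[0,-5.5,-22,0,0],[0,-6.5,-26,0,0],[0,-6.5,-26,0,0]]

```text
time: 6.75
tool_pos: [0.5221, 0.0563, 0.163]
tool_rot: [0.0, 0.992, -0.123, -0.0]
contact_force: [-0.3, 1.1, -0.1]
gripper_width: -0.004
```

```bash
python3 look2.py c2
```

```text
t 6.85 dx dy dz mm [13.3 49.9 -0.2] at machine (-0.7048095803340679-11.666698711270126j) 0.16323367827127017 F [-0.41281201  0.07811542 -0.88851504] g -0.007151077169022707
```

View pics/c2s.png

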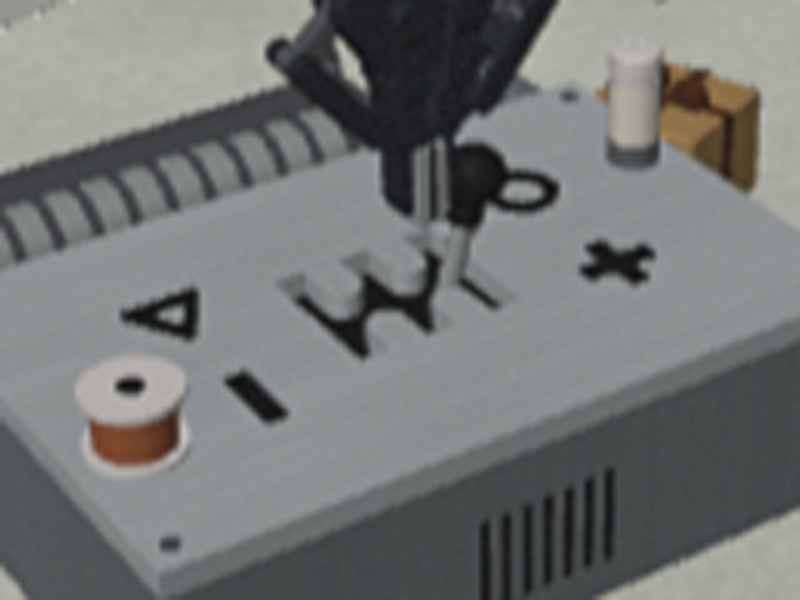

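```bash
python3 -c "
from h import *
for z in (.152,.154,.156): print(w2m(atz('side',sc(478,175),z)))"
```

```text
(1.8509615043599408-42.65010261151261j)
(-1.0290448097820573-40.75299908466949j)
(-3.9090511239241366-38.85589555782651j)
```

Emit:
servo_tool:
  deltas:
    - [[0,-0.7,-2.5,0,0],[0,-1.2,-5,0,0],[0,-1.2,-5,0,0]]

```text
time: 7.22
tool_pos: [0.5212, 0.0516, 0.1632]
tool_rot: [-0.0, 0.992, -0.123, -0.0]
contact_force: [0.6, 1.3, -1.1]
gripper_width: -0.003
```

Emit:
servo_tool:
  deltas:
    - [[0,5,20,0,0],[0,9,35,20,0],[0,9,35,60,0],[0,-60,60,90,0],[0,-110,60,90,0]]

```text
time: 7.85
tool_pos: [0.4143, 0.1121, 0.2575]
tool_rot: [-0.0, 0.992, -0.123, 0.003]
contact_force: [-0.9, 0.8, 0.5]
gripper_width: 0.001
```

```bash
python3 look2.py d
```

```text
t 7.95 dx dy dz mm [125.2  -5.9 -92.6] at machine (-122.83072935730767+15.013782233139192j) 0.2556333937258834 F [-0.10965824 -0.51030212  0.6675702 ] g 0.003602702602770701
```

View pics/dt.png

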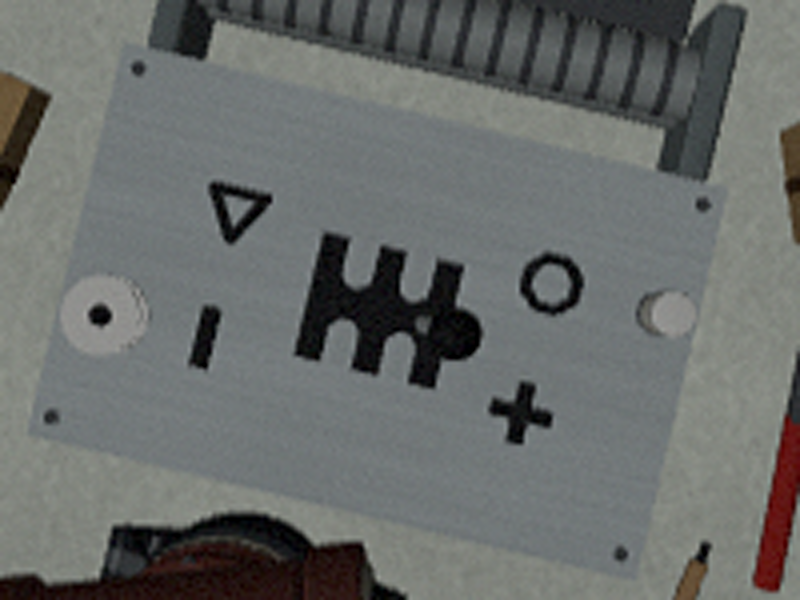

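View pics/ds.png

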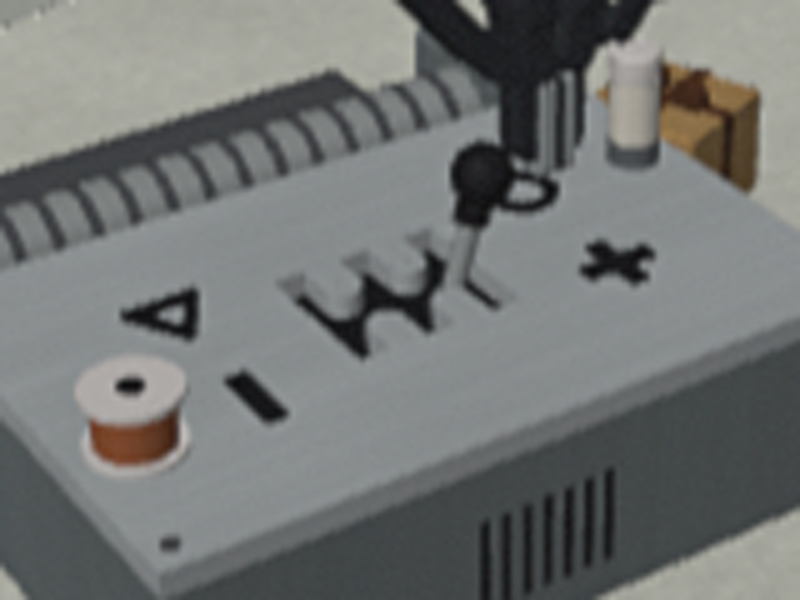

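```bash
python3 -c "
from h import *
p,e=tri(tc(455,334),sc(483,173));print(p,e,w2m(p))
go(50,-46,255)"
```

```text
[0.51364632 0.02657605 0.15466852] 2.3073697435769673e-05 (-1.7871506724472728-42.744115756722735j)
t 7.95 dx dy dz mm [ 152.6 -101.5   -0.6] at machine (-122.83072935730767+15.013782233139192j) 0.2556333937258834 F [-0.10965824 -0.51030212  0.6675702 ] g 0.003602702602770701
```

```bash
python3 -c "
from h import *
go(0,12,255)"
```

```text
t 7.95 dx dy dz mm [118.3 -33.   -0.6] at machine (-122.83072935730767+15.013782233139192j) 0.2556333937258834 F [-0.10965824 -0.51030212  0.6675702 ] g 0.003602702602770701
```

Emit:
servo_tool:
  deltas:
    - [[0,55,-10,0,0],[0,110,-30,0,0],[0,118,-33,-40,0],[0,118,-33,-92,0],[0,118,-33,-92,0]]

```text
time: 8.57
tool_pos: [0.5295, 0.0782, 0.1571]
tool_rot: [0.001, 0.992, -0.123, -0.004]
contact_force: [0.3, 1.1, -0.1]
gripper_width: -0.0
```

```bash
python3 -c "
from h import *
grab_frame('top');grab_frame('top')
go(0,-20.5,163)"
```

```text
t 8.675 dx dy dz mm [-12.  -30.8   0.3] at machine (4.107322899897917+12.269237212503926j) 0.1627479406824458 F [ 0.81281592 -0.10770147  0.43232302] g 0.004243656933892118
```

Emit:
servo_tool:
  deltas:
    - [[0,-5,-13,0,0],[0,-9,-23,0,0],[0,-11,-28,0,0],[0,-12,-31,0,0],[0,-12,-31,0,0]]

```text
time: 9.3
tool_pos: [0.52, 0.0473, 0.1614]
tool_rot: [-0.0, 0.992, -0.123, 0.0]
contact_force: [1.0, 1.2, -0.0]
gripper_width: 0.001
```

Emit:
servo_tool:
  deltas:
    - [[0,5,20,0,0],[0,9,35,20,0],[0,9,35,60,0],[0,30,35,90,0],[0,30,35,90,0]]

```text
time: 9.93
tool_pos: [0.5524, 0.0828, 0.2559]
tool_rot: [-0.0, 0.992, -0.123, 0.004]
contact_force: [0.1, 0.3, 0.3]
gripper_width: -0.001
```

```bash
python3 look2.py e; python3 -c "
from h import *
go(50,-46,255)"
```

```text
t 10.025 dx dy dz mm [-14.1  23.7 -88.3] at machine (19.45009585543099+20.466370694855087j) 0.25133051352601765 F [ 0.57596639 -1.09042141  0.06022465] g -0.003970767439536726
t 10.025 dx dy dz mm [ 13.3 -71.9   3.7] at machine (19.45009585543099+20.466370694855087j) 0.25133051352601765 F [ 0.57596639 -1.09042141  0.06022465] g -0.003970767439536726
```

View pics/es.png

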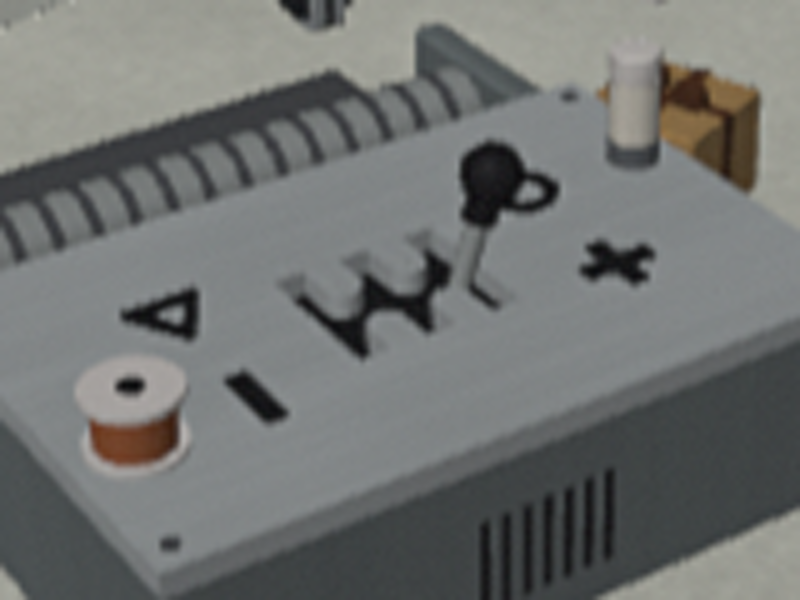

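Emit:
servo_tool:
  deltas:
    - [[0,20,-25,0,0],[0,15,-72,0,0],[0,13,-72,-40,0],[0,13,-72,-90,0],[0,13,-72,-92,0]]

```text
time: 10.65
tool_pos: [0.5582, 0.0109, 0.1527]
tool_rot: [0.0, 0.992, -0.123, -0.006]
contact_force: [0.1, -0.2, -0.3]
gripper_width: -0.003
```

```bash
python3 look2.py f; python3 -c "
from h import *
go(-14,-46,160)"
```

```text
t 10.75 dx dy dz mm [-26.5  95.7   4.5] at machine (49.104329647994604-46.330020876487794j) 0.15853784300596316 F [ 0.12049768 -0.49094875  1.13258631] g -0.0010748701058620473
t 10.75 dx dy dz mm [-61.1  15.8   1.5] at machine (49.104329647994604-46.330020876487794j) 0.15853784300596316 F [ 0.12049768 -0.49094875  1.13258631] g -0.0010748701058620473
```

View pics/fs.png

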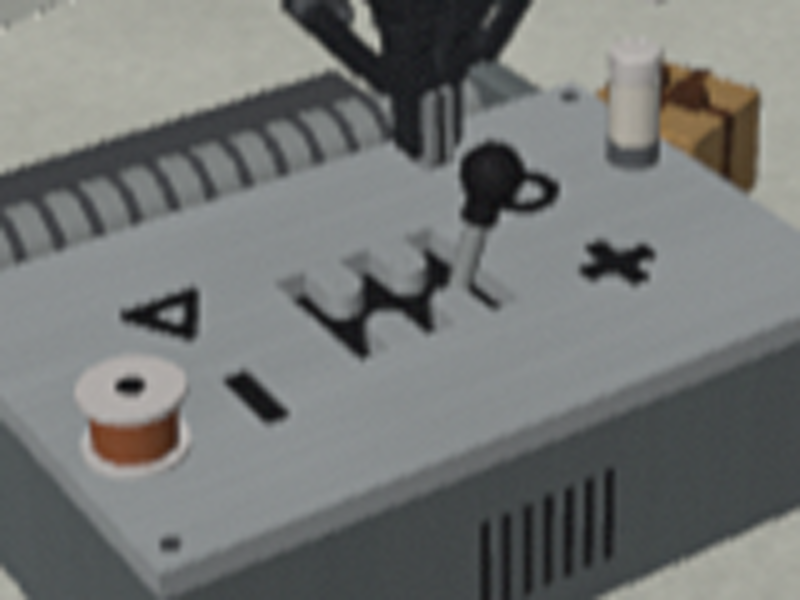

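Emit:
servo_tool:
  deltas:
    - [[0,-14,3.5,0,0],[0,-24,6,0,0],[0,-31,7.8,0,0],[0,-38,9.6,0,0],[0,-44,11,0,0]]

```text
time: 11.38
tool_pos: [0.5188, 0.0215, 0.1596]
tool_rot: [-0.0, 0.992, -0.123, 0.001]
contact_force: [2.2, -0.2, 1.0]
gripper_width: -0.0
```

```bash
python3 look2.py g; python3 -c "
from h import *
go(-14,-46,160)"
```

```text
t 11.475 dx dy dz mm [17.2 84.8  3.9] at machine (4.039219377683559-46.398020876738244j) 0.1590851034440027 F [1.28092799 0.18093616 0.234606  ] g -0.0007481686969243175
t 11.475 dx dy dz mm [-17.4   4.8   0.9] at machine (4.039219377683559-46.398020876738244j) 0.1590851034440027 F [1.28092799 0.18093616 0.234606  ] g -0.0007481686969243175
```

View pics/gs.png

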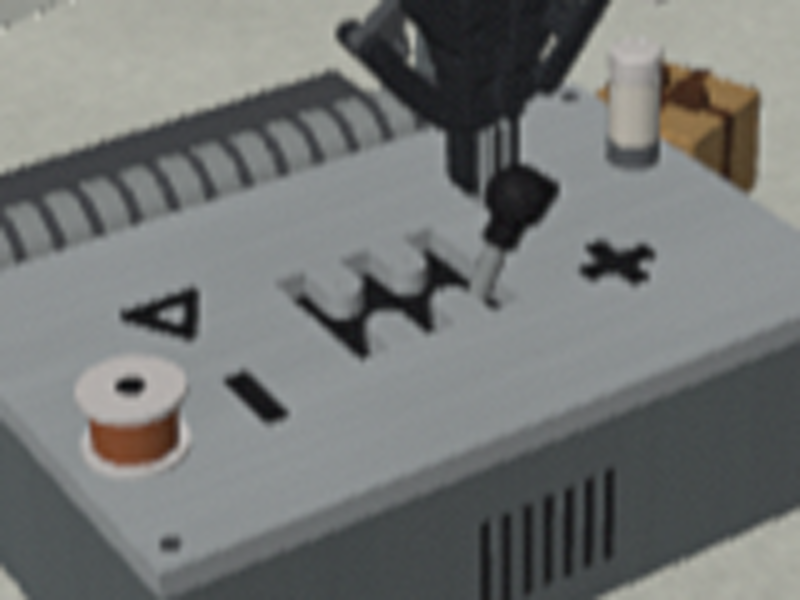

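Emit:
servo_tool:
  deltas:
    - [[0,-5,1.2,0,0],[0,-9,2.3,0,0],[0,-12,3,0,0],[0,-14,3.5,0,0],[0,-14,3.5,0,0]]

```text
time: 12.1
tool_pos: [0.5045, 0.025, 0.1589]
tool_rot: [0.0, 0.992, -0.123, -0.0]
contact_force: [0.9, 0.8, -0.6]
gripper_width: 0.002
```

Emit:
servo_tool:
  deltas:
    - [[0,-1,0.2,0,0],[0,-2,0.5,0,0],[0,-2,0.5,0,0]]

```text
time: 12.48
tool_pos: [0.5028, 0.0254, 0.1591]
tool_rot: [-0.0, 0.992, -0.123, -0.0]
contact_force: [1.7, -0.4, -1.4]
gripper_width: 0.002
```

```bash
python3 look2.py i; python3 -c "
from h import *
go(-16,-46,160)"
```

```text
t 12.575 dx dy dz mm [32.8 80.9  3.9] at machine (-11.978742574039364-46.48744835386213j) 0.15905796296463068 F [ 2.37643734 -0.23241062 -1.92365649] g -0.001018561796912168
t 12.575 dx dy dz mm [-3.8  1.5  0.9] at machine (-11.978742574039364-46.48744835386213j) 0.15905796296463068 F [ 2.37643734 -0.23241062 -1.92365649] g -0.001018561796912168
```

View pics/is.png

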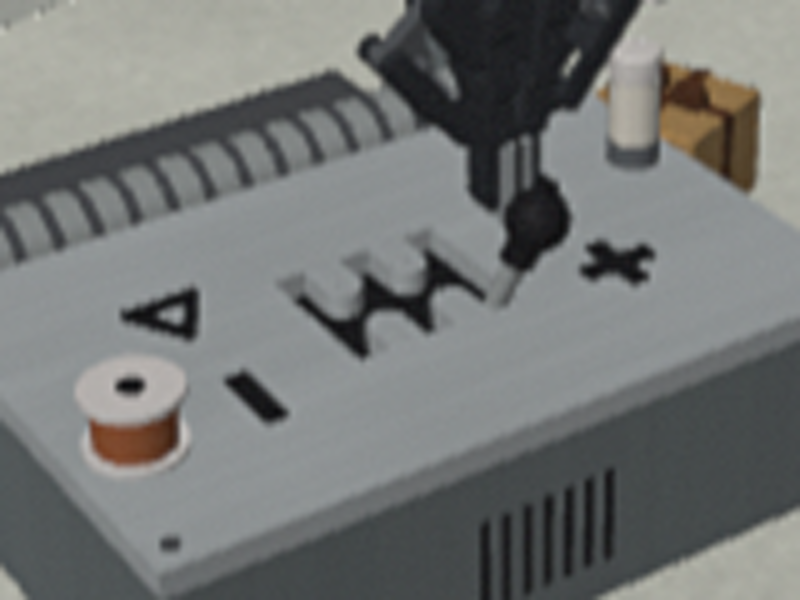

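Emit:
servo_tool:
  deltas:
    - [[0,-1,0.2,0,0],[0,-2,0.5,0,0],[0,-2,0.5,0,0]]

```text
time: 12.95
tool_pos: [0.5007, 0.026, 0.159]
tool_rot: [0.0, 0.992, -0.123, -0.0]
contact_force: [1.8, -0.5, -1.3]
gripper_width: -0.003
```

Emit:
servo_tool:
  deltas:
    - [[0,-1,0.2,0,0],[0,-1,0.2,0,0]]

```text
time: 13.2
tool_pos: [0.4999, 0.0261, 0.1591]
tool_rot: [-0.0, 0.992, -0.123, 0.0]
contact_force: [2.8, -0.7, -1.4]
gripper_width: -0.001
```

Emit:
servo_tool:
  deltas:
    - [[0,-1,0.2,0,0],[0,-1,0.2,0,0]]

```text
time: 13.45
tool_pos: [0.4993, 0.0263, 0.159]
tool_rot: [-0.0, 0.992, -0.123, 0.001]
contact_force: [5.5, 0.5, -4.2]
gripper_width: -0.002
```

Emit:
servo_tool:
  deltas:
    - [[0,15,-4,0,0],[0,40,-10,10,0],[0,40,-10,60,0],[0,40,50,90,0],[0,40,90,90,0]]

```text
time: 14.08
tool_pos: [0.5398, 0.1175, 0.2529]
tool_rot: [-0.001, 0.992, -0.124, 0.002]
contact_force: [0.3, -0.1, -0.4]
gripper_width: 0.002
```

Emit:
servo_tool:
  deltas:
    - [[0,-50,20,0,0],[0,-100,30,0,0],[0,-150,40,0,0],[0,-150,40,0,0]]

```text
time: 14.58
tool_pos: [0.386, 0.1568, 0.2487]
tool_rot: [0.0, 0.993, -0.122, -0.0]
contact_force: [0.2, 0.3, 0.1]
gripper_width: -0.002
```

```bash
python3 look2.py j
```

```text
t 14.675 dx dy dz mm [147.1 -50.  -86.4] at machine (-154.86555392815862+52.43875333939316j) 0.2493631013184827 F [ 0.47728113 -0.0888708  -0.45671307] g -0.002261862591150115
```

View pics/jt.png

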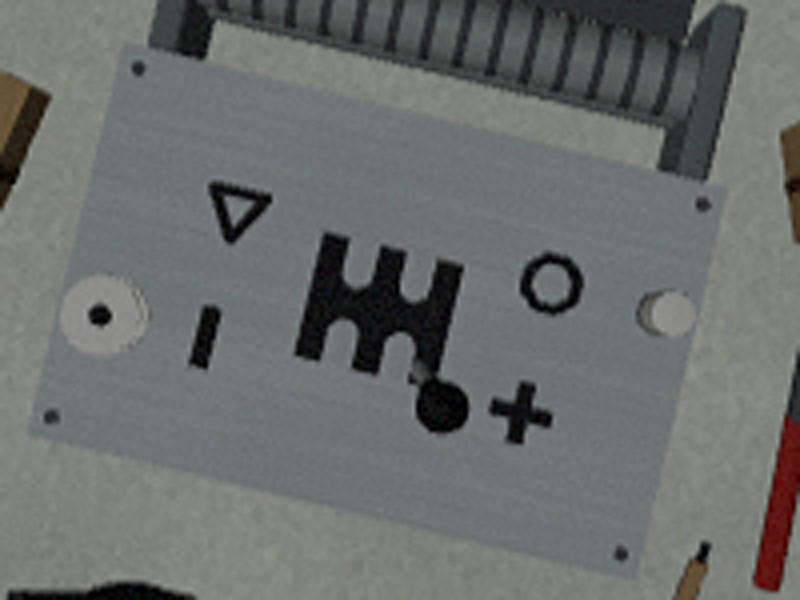

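View pics/js.png

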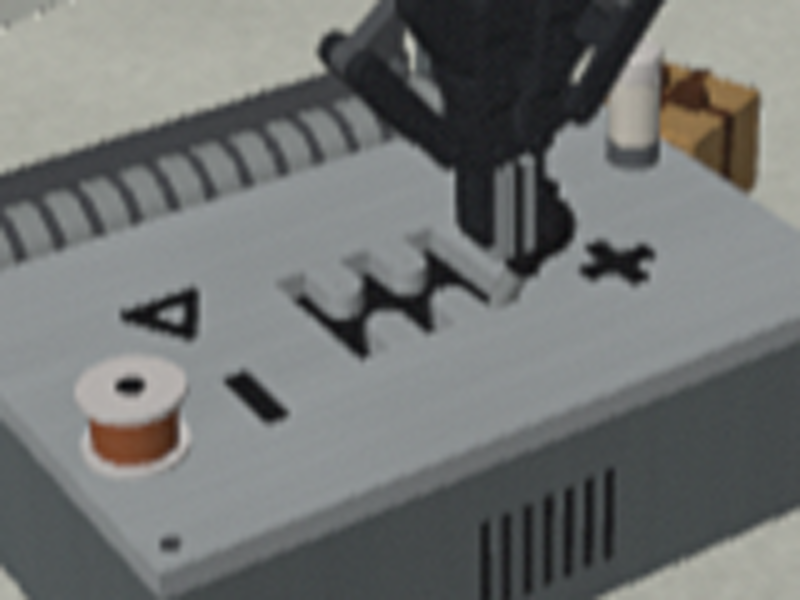

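```bash
python3 -c "
from h import *
for z in (.147,.149,.151):
  p=atz('top',tc(442,406),z);m=w2m(p);print(m,m/(z*1e3-10),'to cross',abs(m-(-36-88j)), np.arctan(m.real/(z*1e3-10)))"
```

```text
(-39.838923628119474-45.20105231063598j) (-0.29079506297897423-0.32993468839880274j) to cross 42.970772135713965 -0.2829906511827718
(-39.72473081171518-45.15248665687943j) (-0.2857894303001092-0.3248380335027298j) to cross 43.009103911946774 -0.2783691309223432
(-39.61053799531085-45.10392100312288j) (-0.2809258013851833-0.31988596456115514j) to cross 43.047759267143114 -0.27386699191131614
```

```bash
python3 -c "
from plant import *
job_done()"
```

```text
the job is handed in; nothing more can be done
```

The lever is in the slot beside the cross badge, the near right one. I pushed it with the shut fingertips in three moves: up the middle rail to the cross slot, right across to the outer rail, then back towards the robot. After that I backed the arm clear and handed the job in at about 14.7 s.

**Lean:** the last top view puts the lean along the rail at about -0.27 to -0.28 rad, past the 0.25 needed.

**Position:** the ball is about 43 mm from the cross badge's centre, under the 60 mm limit.

**Force:** the highest reading at the end of a move was about 7 N, in the last push, as the stem met the rail's end.

**Bystanders:** the spool and glue stick look unmoved in the last pictures. I did not look at the whole table again at the end, but the arm passed well clear of the other things.

**Limits and mending:**
- The gripper partly hid the ball in the last side view, so the final position rests on the top view and the lever's geometry, not on two views.
- The first sideways push stopped a few mm short, with the ball about 43 mm across instead of about 48. I repeated it before the final push.

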